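Level the rotor platform with the T-handle hex key

ROBOT

A 6-joint arm with a two-finger parallel gripper is mounted at the origin on a cart in front of the work surface, level with it; the furniture and walls round the work are solid. World frame = base frame: x ahead of the robot, y to its left, z up, the work surface at z = 0. Lengths are in m, angles in rad, forces in N, time in s.
With the tool pointing down it reaches from about 0.275 to 0.825 m from the base axis. Payload 4.9 kg.
Tool frame: the origin (TCP) lies where the fingers leave the gripper's body, on its centre line; the fingertips stand 73 mm ahead of it and the grasp point (between the pads) lies 54 mm ahead of it; z points along the fingers, x is the direction in which the jaws open and shut, and the axes are right-handed (so a half turn about z gives the same grasp; the last joint's range is limited). The gripper opens to 85 mm and grips with 20 to 120 N. Pads are 22 mm wide; open, the fingers measure 114 mm over their backs; the gripper's body (76 mm by 85 mm) begins 54 mm behind the grasp point. The pads swing forward as they close: fully open they stand 13 mm farther back than shut.
Start: joints at [1.147, 0.326, -0.193, 1.052, 0, 1.437], TCP at [0.157, 0.527, 0.304] pointing down, gripper open.
Joint ranges: [-2.65, 2.65], [-0.97, 1.79], [-1.3, 1.35], [-1.93, 2.1], [-1.47, 1.37], [-3.14, 3.14]. Speed limits (rad/s): [2.57, 2.57, 3.14, 3.14, 3.14, 3.14].

INTERFACE

Orientations are given as a 3x3 rotation matrix whose columns are the frame's x, y, z axes.
In Python, from plant import robot gives the robot as it stands.
- The arm moves only by the shell command python3 -m pendant 'ROWS'. ROWS is text: rows parted by semicolons, each of 5 numbers parted by spaces: the opening, from -1 (shut) to 1 (fully open), then the shift along the tool's x, y, z in mm, then the turn about the tool's z in degrees. In form: fingers tx ty tz turn; .... A call has 1 to 12 rows; each row shifts and turns the commanded pose from where the row before left it, along the tool's axes as they then stand; what a row does not reach is not made up. A row lasts 1/12 s, in which the tool goes at most 41.7 mm and 7.16 degrees, less where a joint would pass 70% of its speed; a pose out of reach is approached as far as the arm can. A call is refused whole if a number of a shift passes 41.7 or a number of a turn 7.16, either way. A call with a gripper value outside its range is refused whole. The fingers move at their own pace and stop on an object; the grip force is fixed at half the most. Time passes only in rows, so rows that do not move let the fingers close. It gives the time, the measured TCP pose, the force and the opening at its end, in the units of the state.
- robot.observe(): the state, without advancing time (a new reading comes with each control period).
- robot.get_image(name): name is "scene" or "top" or "wrist"; returns the picture (420x560x3 uint8, red, green, blue); there is no depth.
- robot.camera_model(name): a dict with "vfov" (degrees; the focal length in pixels is half the picture's height over the tangent of half this angle, whatever the lens; pixels are square), "cx", "cy" (the principal point, pixels), "rvec" (rotation vector, rad) and "tvec" (3), from world to camera coordinates, as OpenCV has them. Camera axes: x right, y down, z forward; pixel columns grow to the right and rows downward; lengths in m; the calibration is good to about 2 mm. A picture is of the moment at which its call begins: read the wrist's pose just before it. camera_model takes no time and is no camera call; for the wrist camera it gives the pose at the moment of the call.
- robot.job_done(): hands the job in, once; it reports no verdict.
The state is a dict: "clock": time; "joints": joint angles; "joint_vel": joint speeds; "effort": joint torques, N m; "tcp_pos": TCP position; "tcp_rot": TCP orientation; "wrist_force": force on the tool from outside, world axes, zero at the start; "ft_torque": the same for the moment, N m; "width": finger opening in m.
Only numpy, scipy, OpenCV 4.12 (cv2) and the standard library are available. Lean on these libraries where they do the work, as an engineer would, in place of code of your own. Each camera call takes 0.05 s, during which the arm holds its last target.

TASK

The rotor platform is tilted. Take the green T-handle hex key out of its stand, push it fully home in the recessed socket of the brass adjusting screw before you turn anything, then turn the screw clockwise until the platform is level and the red dial needle points to the middle of the green mark. Leave the key standing fully home in the screw, let go of it, move the platform only by way of the screw, and do not disturb the jar, the tape roll or the shim cassette.

Things in the scene. Friction and masses are not known exactly. Their poses are not given: they have to be found in the camera images.
- key_grip (a point): Steel T-handle hex key, 110 mm long, 160 g, upright in its stand. Point: centre of its green cross bar, 100 mm above the shank's tip. Bar 80 mm long (key's x), 16 mm wide (y: grasp across it from above), 20 mm high. Below: 12 mm stem, then a 28 mm collar whose underside, 38 mm below this point, rests on the stand. z up.
- key_tip (a point): Lower end of the key's shank, on its axis; key's axes. Hex shank 17 mm across flats, 19.6 mm across corners, two corners along the key's x; its last 6 mm are a round pilot tapering to 11 mm. A yellow ring round it begins 28 mm above the tip: its lower edge is flush with the top of the steel boss when the key is fully home.
- key_stand: Grey block stand 64 x 64 x 70 mm, fixed; origin under its centre. The key hangs in a square 24 mm hole through it, its tip 8 mm above the bench; it must be lifted 62 mm to come out. It may stand left or right of the leveller.
- leveller: Levelling fixture, fixed: grey base 250 x 130 x 14 mm, origin under its centre. Its x axis runs from the screw end (nearer the robot) to the hinge and dial end. The dark steel boss (52 x 56 mm, top at z = 58 mm) stands 90 mm from the origin towards -x and holds the adjusting screw in a round 34 mm hole.
- socket_floor (a point): Centre of the socket's floor in the brass screw, 30 mm above the bench; turns with the screw, z up. Head 29 mm wide, top 23 mm above the floor, 5 mm under the boss's top. Socket 18.5 mm across flats, mouth funnelled over 5 mm, oiled, two corners along x: the key enters with its x axis parallel to this x or 60 or 120 degrees off, then has 10 degrees of play each way.
- screw_mark (a point): White paint mark on the brass screw head, at the socket corner on the screw's +x side, 14 mm from its axis.
- screw (a joint): Angle of the adjusting screw in rad, growing clockwise seen from above; 0 = platform level; starts between -1.1 and -0.55 (screw end low), stops at +-1.3. It turns with light resistance (0.06 N m of friction), and stays where it is left.
- platform (a joint): Tilt of the hinged platform in rad: screw angle / 12; 0 = level, negative = screw end low. Stays where the screw puts it. Nothing but the screw should move it.
- platform_top (a point): Middle of the top of the aluminium platform (148 x 96 x 10 mm), about 53 mm above the bench; a dark rotor flange, 120 mm wide and 35 mm high, is bolted on it. Its hinge is at the dial end, 40 mm high.
- needle (a joint): Angle in rad of the red needle of the round 60 mm white dial behind the hinge (the face leans 45 degrees to the robot): 10 x platform tilt, growing clockwise as seen facing the dial; 0 = at the middle of the green mark, straight up the face. The green mark is 0.15 rad wide each way.
- jar_mid (a point): Centre of a white jar with a red lid, 54 mm wide, 69 mm high, standing on the bench; bystander, left or right of the leveller.
- tape_mid (a point): Centre of a blue and white roll of thread tape, 57 mm wide, 14 mm high, lying on the bench; bystander.
- cassette_mid (a point): Centre of a flat black and white shim cassette, 128 mm long along its y axis, 68 mm wide, 24 mm high, lying on the bench; bystander.
Not all that is in view belongs to the job. What is shaped like the part that bears key_grip but blue is not meant.

How it is judged:
On the way, in this order (a step that is already met when the one before it is completed fails the run):
1. the hex key is fully home in the socket and the screw has not been turned yet (z of key_tip in the frame of socket_floor below 0.003 m and horizontal distance between key_tip and socket_floor below 0.003 m and angle between key_grip's own z axis and vertical below 0.1 rad and distance of screw_mark from where it was at the start of the episode below 0.006 m), for 0.2 s.
2. the platform is level with the key still fully home (z of key_tip in the frame of socket_floor below 0.003 m and horizontal distance between key_tip and socket_floor below 0.003 m and angle between key_grip's own z axis and vertical below 0.1 rad and value of joint platform between -0.015 and 0.015 rad), for 0.2 s.
At the end, for the whole second after the job is handed in: Platform level within 0.015 rad and at rest; the released key stands in the screw, tip within 3 mm of the socket floor and axis, under 0.1 rad from upright. It was fully home before the screw was turned (screw mark within 6 mm of its start) (all of step 2 and velocity of joint screw between -0.05 and 0.05 rad/s); the robot touches nothing.
It fails at once if the robot pushes the platform or the rotor on it (contact force between any of the fingers, the arm and platform above 3 N).
It fails at once if the white jar with the red lid is shifted by more than 30 mm (distance of jar_mid from where it was at the start of the episode above 0.03 m).
It fails at once if the roll of thread tape is shifted by more than 30 mm (distance of tape_mid from where it was at the start of the episode above 0.03 m).
It fails at once if the shim cassette is shifted by more than 30 mm (distance of cassette_mid from where it was at the start of the episode above 0.03 m).
It also fails if it takes over 51 s, if anything falls off the work surface, if the arm or the gripper's body presses on something with over 40 N, if the wrist force passes 120 N, or if a joint passes its speed limit or range.

## Working session

There is one attempt and no reset: what is moved stays moved. The work goes in short steps, Python scripts to look and compute and a shell command to move; the robot and the scene stay as the last step left them, time stands still between calls to the robot, and variables do not carry over. Pictures are saved under pics/ and viewed, and the job is handed in when it is done.

```bash
ls; mkdir -p pics; cat > h.py <<'E'
import numpy as np, cv2
from plant import robot
def cam(n):
    m=robot.camera_model(n); f=210/np.tan(np.radians(m['vfov'])/2)
    K=np.array([[f,0,m['cx']],[0,f,m['cy']],[0,0,1]]); R=cv2.Rodrigues(np.array(m['rvec'],float))[0]; t=np.array(m['tvec'],float).ravel()
    return K,R,t,m
def ray(n,u,v,z,c=None):
    K,R,t,m=c or cam(n); d=R.T@np.linalg.solve(K,[u,v,1]); o=-R.T@t
    return o+d*(z-o[2])/d[2]
def proj(n,P,c=None):
    K,R,t,m=c or cam(n); q=(R@np.atleast_2d(P).T).T+t; q=(K@q.T).T; return q[:,:2]/q[:,2:]
def snap(n,f):
    im=robot.get_image(n); cv2.imwrite('pics/'+f,im[:,:,::-1]); return im
E
python3 - <<'E'
from h import *
s=robot.observe(); print({k:np.round(v,3).tolist() for k,v in s.items()})
for n in('scene','top','wrist'):
    print(n,robot.camera_model(n)); snap(n,n+'0.png')
E
```

```text
pics
{'clock': 0.0, 'joints': [1.147, 0.327, -0.194, 1.052, -0.0, 1.437], 'joint_vel': [0.0, -0.001, 0.0, 0.002, -0.001, 0.002], 'effort': [0.0, -44.34, 26.244, 0.015, -0.0, 0.0], 'tcp_pos': [0.157, 0.527, 0.303], 'tcp_rot': [[0.286, 0.958, -0.001], [0.958, -0.286, -0.002], [-0.002, -0.0, -1.0]], 'wrist_force': [0.614, -0.616, -0.185], 'ft_torque': [-0.012, 0.018, -0.063], 'width': 0.085}
scene {'vfov': 57.656032779931735, 'cx': 276.35481374676993, 'cy': 213.99997964906393, 'rvec': array([ 2.07556682, -1.23506392,  0.5059287 ]), 'tvec': array([-0.19275924,  0.41742462,  0.67910249])}
top {'vfov': 50.16904130785394, 'cx': 280.79554744813174, 'cy': 218.08543332524738, 'rvec': array([ 2.18598562, -2.17094067,  0.12648228]), 'tvec': array([0.04377646, 0.54744213, 1.41316589])}
wrist {'vfov': 58.561824493547455, 'cx': 277.2630988061208, 'cy': 207.33756576059835, 'rvec': array([-2.29291908, -1.70914055, -0.28517379]), 'tvec': array([-0.54960117, -0.04319593,  0.38103703])}
```

View pics/scene0.png

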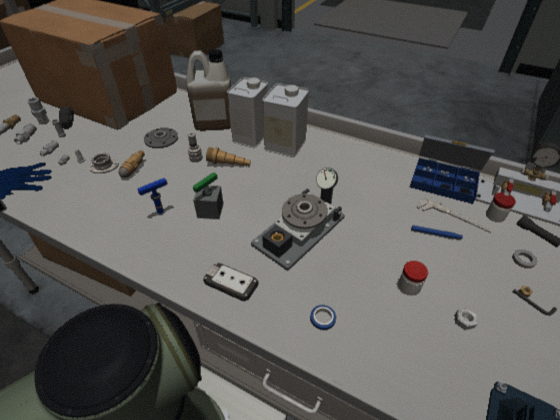

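View pics/top0.png

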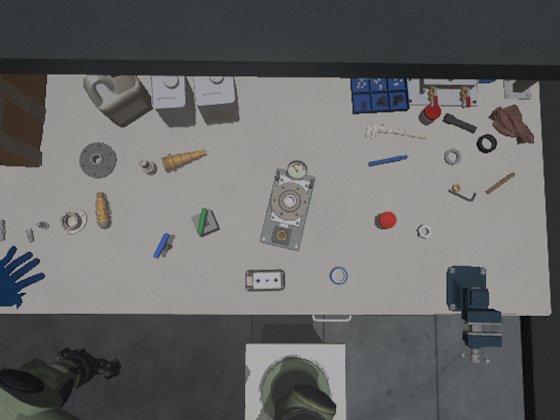

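View pics/wrist0.png

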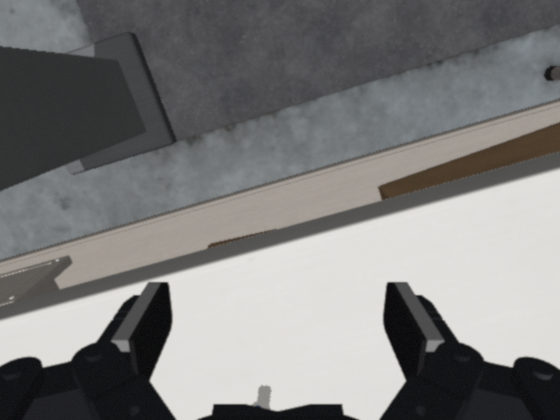

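Two T-handles show: blue at scene (153,187) / top (163,245), and green at scene (205,182) / top (203,221). The green one stands in a grey block, as described. I'll confirm it with a crop and measure.

```bash
python3 - <<'E'
from h import *
a=cv2.imread('pics/top0.png'); b=cv2.imread('pics/scene0.png')
A=cv2.resize(a[190:270,140:240],(600,480),interpolation=cv2.INTER_CUBIC)
B=cv2.resize(a[150:260,250:330],(436,600),interpolation=cv2.INTER_CUBIC)
C=cv2.resize(b[160:280,130:360],(800,417),interpolation=cv2.INTER_CUBIC)
for n,i in zip('ABC',(A,B,C)): cv2.imwrite(f'pics/c{n}.png',i)
for nm,im in(('top',a),('scene',b)):
    hsv=cv2.cvtColor(im,cv2.COLOR_BGR2HSV)
    m=cv2.inRange(hsv,(50,100,40),(80,255,255))
    n,l,st,ce=cv2.connectedComponentsWithStats(m)
    for i in range(1,n):
        if st[i,4]>15:
            r=cv2.minAreaRect(np.argwhere(l==i)[:,::-1].astype(np.float32)); print(nm,st[i],ce[i],r); bp=cv2.boxPoints(r)
            print(ray(nm,*ce[i],0.11), [ray(nm,*p,0.118)[:2].round(3).tolist() for p in bp])
E
```

```text
top [198 209   8  25 100] [201.48 220.85] ((201.45362854003906, 220.88291931152344), (4.050896167755127, 24.72443389892578), 12.094757080078125)
[0.52861832 0.28782898 0.11      ] [[0.493, 0.299], [0.566, 0.286], [0.563, 0.274], [0.49, 0.288]]
scene [193 173  24  17 123] [204.52845528 180.69918699] ((204.2205810546875, 180.86764526367188), (5.487954616546631, 25.55328941345215), 59.03623962402344)
[0.53341271 0.29201219 0.11      ] [[0.496, 0.304], [0.568, 0.285], [0.555, 0.267], [0.484, 0.286]]
```

View pics/cA.png

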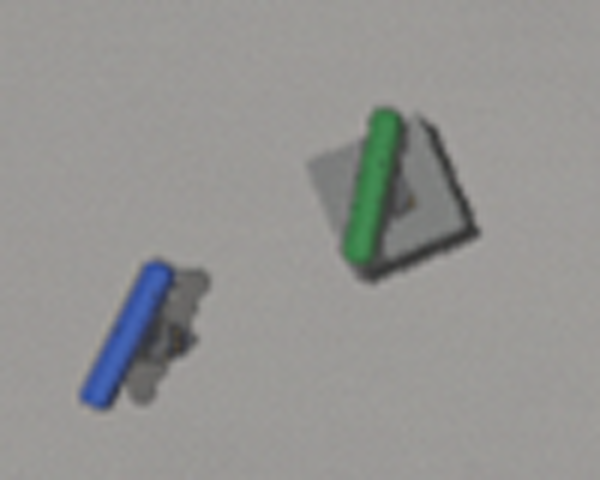

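View pics/cB.png

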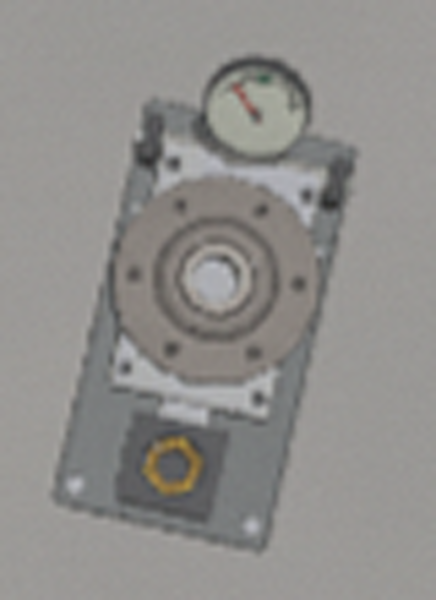

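View pics/cC.png

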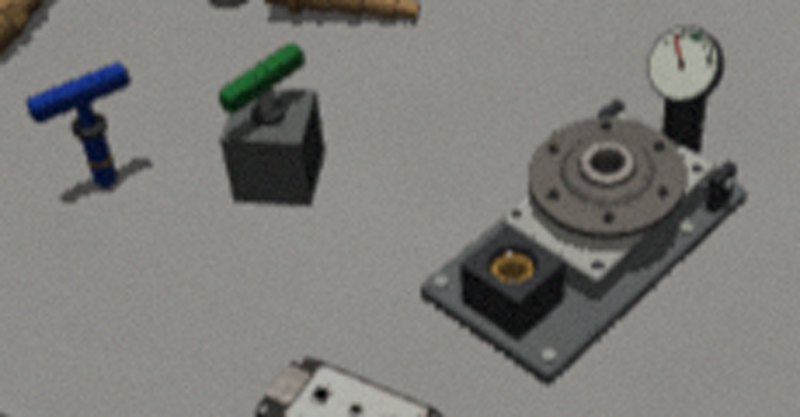

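The crop confirms it: the green key hangs in the grey block at about (0.531, 0.290), bar at about -10.5°. I'll move above it.

```bash
python3 -m pendant '1 -10 35 0 -3;1 -10 35 0 -3;1 -10 35 0 0;1 -10 35 0 0;1 -10 35 0 0;1 -10 35 0 0;1 -10 35 0 0;1 -10 35 0 0;1 -10 35 0 0;1 -10 35 0 0;1 -10 35 0 0;1 0 0 0 0'
python3 - <<'E'
from h import *
s=robot.observe(); print(s['clock'],s['tcp_pos'],s['tcp_rot'],s['joints'])
c=cam('wrist'); print('cam pos',-c[1].T@c[2])
snap('wrist','w1.png')
print(proj('wrist',[[.529,.290,.118]],c))
u=(281.9,235.25); print(ray('top',*u,0.055))
E
```

```text
clock: 1.15
tcp_pos: [0.518, 0.3398, 0.3031]
tcp_rot: [[0.19, 0.982, 0.003], [0.982, -0.19, -0.001], [-0.001, 0.003, -1.0]]
wrist_force: [-0.7, -0.1, -0.5]
width: 0.0856
1.15 [0.5179605  0.33975438 0.30308983] [[ 1.90467434e-01  9.81689888e-01  2.66839154e-03]
 [ 9.81693134e-01 -1.90464263e-01 -1.39818654e-03]
 [-8.64352358e-04  2.88585066e-03 -9.99995462e-01]] [ 4.62364405e-01  4.55659926e-01  7.02918421e-04  1.11407478e+00
 -2.44165722e-03  6.53999351e-01]
cam pos [0.43586307 0.35625843 0.37293019]
[[213.24745936 226.60813221]]
[0.49027368 0.0442344  0.055     ]
```

View pics/w1.png

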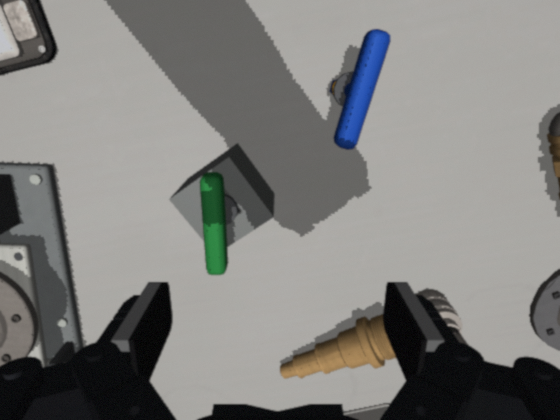

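The wrist view shows the green bar at (207..217, 175..272) over the stand. Next I'll measure its centre and direction.

```bash
cat >> h.py <<'E'
def green(n,fn,z=0.108,lo=(50,90,30)):
    c=cam(n); im=snap(n,fn); hsv=cv2.cvtColor(im,cv2.COLOR_RGB2HSV); m=cv2.inRange(hsv,lo,(85,255,255))
    k,l,st,ce=cv2.connectedComponentsWithStats(m); i=1+np.argmax(st[1:,4])
    p=np.argwhere(l==i)[:,::-1].astype(np.float32)
    P=np.array([ray(n,u,v,z,c) for u,v in p])[:,:2]
    r=cv2.minAreaRect((P*1000).astype(np.float32)); b=cv2.boxPoints(r)
    e=np.array(sorted([b[1]-b[0],b[2]-b[1]],key=np.linalg.norm))
    d=e[1]*np.sign(e[1][0]) ; print(n,'centre',np.round(r[0],1),'size',np.round(r[1],1),'ang',np.degrees(np.arctan2(d[1],d[0])),'px',ce[i])
E
python3 - <<'E'
from h import *
green('wrist','w2.png',0.112)
green('top','t2.png',0.112)
E
```

```text
wrist centre [530.6 289.4] size [17.1 82.1] ang -10.872149 px [212.76163873 226.19180633]
top centre [528.4 287.3] size [14.6 74.4] ang -12.612357 px [201.6173913  220.50434783]
```

```bash
python3 -m pendant '1 -16 7.5 0 0;1 -16 7.5 0 0;1 -15 7 0 0;1 0 0 28 0;1 0 0 28 0;1 0 0 27 0;1 0 0 0 0;1 0 0 0 0'
python3 - <<'E'
from h import *
s=robot.observe(); print(s['tcp_pos'],s['tcp_rot'])
green('wrist','w3.png',0.112)
E
```

```text
clock: 1.97
tcp_pos: [0.5234, 0.2934, 0.22]
tcp_rot: [[0.182, 0.983, -0.004], [0.983, -0.182, -0.001], [-0.002, -0.003, -1.0]]
wrist_force: [-0.1, -0.5, 1.2]
width: 0.0853
[0.52338446 0.29339444 0.22004055] [[ 0.18215024  0.98326378 -0.00369095]
 [ 0.98326879 -0.18215602 -0.00129109]
 [-0.00194181 -0.00339403 -0.99999235]]
wrist centre [530.4 288.5] size [15.9 83.2] ang -11.400909 px [270.4795307  254.22566151]
```

View pics/w3.png

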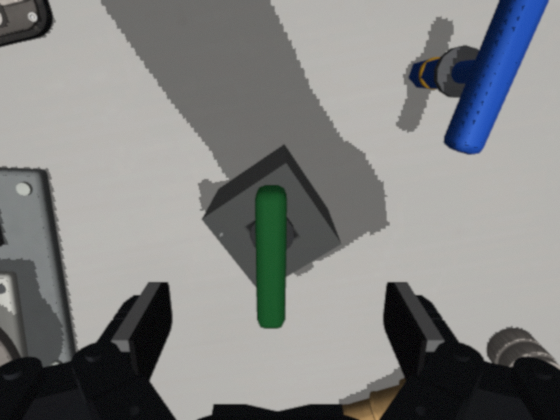

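```bash
python3 -m pendant '1 -3.5 8 0 1;1 0 0 0 0;1 0 0 20 0;1 0 0 20 0;1 0 0 20 0;1 0 0 0 0;-1 0 0 0 0;-1 0 0 0 0;-1 0 0 0 0;-1 0 0 0 0;-1 0 0 0 0;-1 0 0 0 0'
python3 -m pendant '-1 0 0 0 0;-1 0 0 0 0;-1 0 0 0 0'
python3 - <<'E'
from h import *
s=robot.observe(); print(s['tcp_pos'],s['tcp_rot'])
green('wrist','w4.png',0.112)
E
```

```text
clock: 3.02
tcp_pos: [0.5332, 0.2881, 0.1619]
tcp_rot: [[0.201, 0.98, 0.001], [0.98, -0.201, 0.0], [0.001, 0.001, -1.0]]
wrist_force: [-0.2, 0.3, 4.6]
width: 0.0153
clock: 3.27
tcp_pos: [0.5332, 0.2881, 0.1619]
tcp_rot: [[0.201, 0.98, 0.001], [0.98, -0.201, 0.001], [0.001, 0.001, -1.0]]
wrist_force: [-0.7, 0.2, 4.8]
width: 0.015
[0.53321993 0.28813651 0.16185004] [[ 2.01135290e-01  9.79562482e-01  1.39247497e-03]
 [ 9.79563154e-01 -2.01136167e-01  5.20026138e-04]
 [ 7.89475173e-04  1.25942156e-03 -9.99998895e-01]]
wrist centre [530.9 289.1] size [16.2 85. ] ang -11.41168 px [277.12521378 294.70962619]
```

View pics/w4.png

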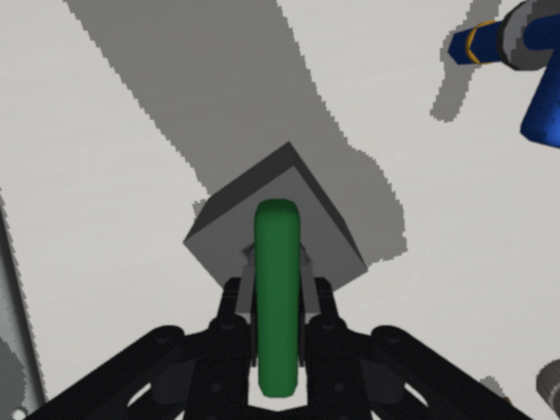

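The key is gripped (15 mm). Lifting straight out.

```bash
python3 -m pendant '-1 0 0 -20 0;-1 0 0 -25 0;-1 0 0 -25 0;-1 0 0 -25 0;-1 0 0 -20 0;-1 0 0 0 0;-1 0 0 0 0'
python3 - <<'E'
from h import *
s=robot.observe(); print(s['tcp_pos'],s['tcp_rot'],s['joints'])
im=snap('scene','s5.png'); cv2.imwrite('pics/s5c.png',cv2.resize(im[120:300,140:380,::-1],(800,600),interpolation=cv2.INTER_CUBIC))
im=snap('top','t5.png'); cv2.imwrite('pics/t5c.png',cv2.resize(im[150:260,250:330,::-1],(436,600),interpolation=cv2.INTER_CUBIC))
E
```

```text
clock: 3.9
tcp_pos: [0.5331, 0.2881, 0.2763]
tcp_rot: [[0.201, 0.98, 0.002], [0.98, -0.201, 0.001], [0.001, 0.001, -1.0]]
wrist_force: [1.3, -0.4, -2.9]
width: 0.015
[0.53307148 0.28812484 0.27631022] [[ 2.01080198e-01  9.79573609e-01  1.51576808e-03]
 [ 9.79574372e-01 -2.01081289e-01  6.03684555e-04]
 [ 8.96146058e-04  1.36341856e-03 -9.99998669e-01]] [ 3.73754709e-01  4.46782646e-01 -8.31414478e-02  1.03924069e+00
  8.58061399e-06  5.76215927e-01]
```

View pics/s5c.png

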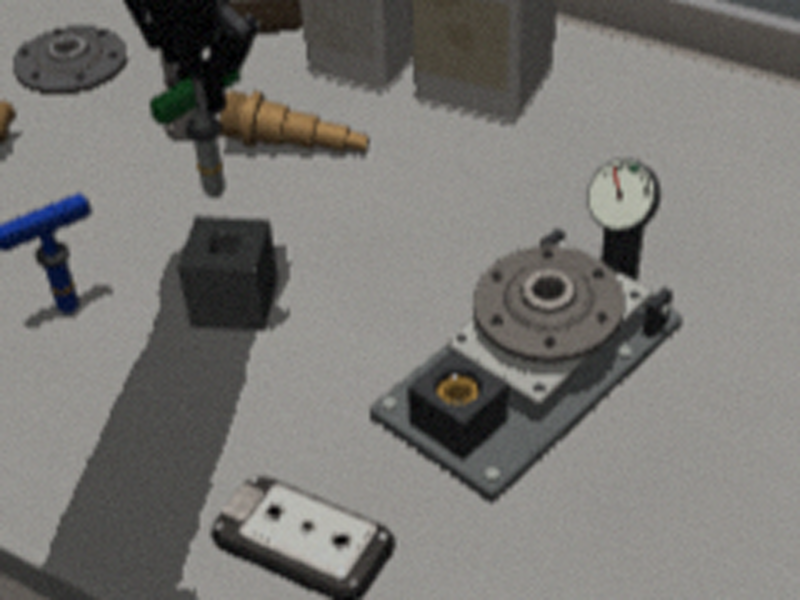

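View pics/t5c.png

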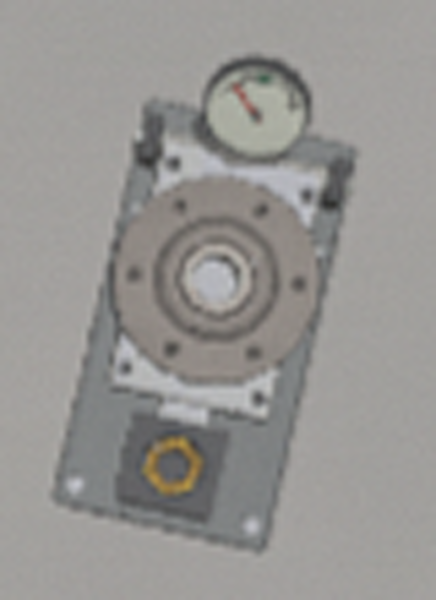

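```bash
python3 -m pendant '-1 -20 -1 0 0;-1 -30 -1 0 0;-1 -30 -2 0 0;-1 -30 -2 0 0;-1 -30 -1 0 0;-1 -25 -1 0 0;-1 -10 0 0 0;-1 0 0 0 0;-1 0 0 0 0'
python3 - <<'E'
from h import *
s=robot.observe(); print(s['tcp_pos'],s['tcp_rot'],s['joints'])
c=cam('wrist');snap('wrist','w6.png'); print(proj('wrist',[[.49,.044,.055]],c))
E
```

```text
clock: 4.75
tcp_pos: [0.4895, 0.1182, 0.275]
tcp_rot: [[0.202, 0.979, -0.001], [0.979, -0.202, 0.001], [0.0, -0.001, -1.0]]
wrist_force: [-0.7, -0.5, -1.8]
width: 0.0151
[0.48954116 0.11816511 0.27504314] [[ 2.02130473e-01  9.79357685e-01 -1.34034087e-03]
 [ 9.79358504e-01 -2.02129648e-01  7.25923101e-04]
 [ 4.40015739e-04 -1.45940541e-03 -9.99998838e-01]] [ 8.97848882e-02  2.64167883e-01 -3.56890428e-01  9.51007870e-01
  8.43179948e-04  2.93316862e-01]
[[188.01552257 206.09955704]]
```

View pics/w6.png

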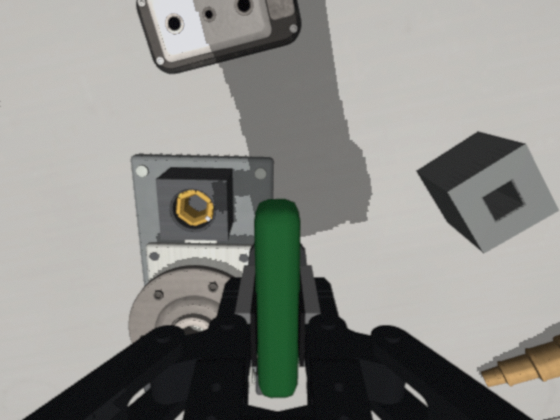

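The screw is at about (194,207), with the boss at (157..232, 170..242). I'll enlarge it to get the hex orientation and the paint mark.

```bash
python3 - <<'E'
from h import *
a=cv2.imread('pics/w6.png'); cv2.imwrite('pics/w6c.png',cv2.resize(a[160:250,130:265],(800,533),interpolation=cv2.INTER_CUBIC))
c=cam('wrist')
hsv=cv2.cvtColor(a,cv2.COLOR_BGR2HSV)[170:245,155:235]
m=cv2.inRange(hsv,(12,90,60),(35,255,255))
p=np.argwhere(m)[:,::-1]+[155,170]
el=cv2.minEnclosingCircle(p.astype(np.float32)); print(el)
print('center',ray('wrist',*el[0],.053,c), 'diam', np.linalg.norm(ray('wrist',el[0][0]+el[1],el[0][1],.053,c)-ray('wrist',el[0][0]-el[1],el[0][1],.053,c)))
E
```

```text
((194.555908203125, 206.68634033203125), 20.26504135131836)
center [0.49268824 0.04898919 0.053     ] diam 0.03344989814875243
```

View pics/w6c.png

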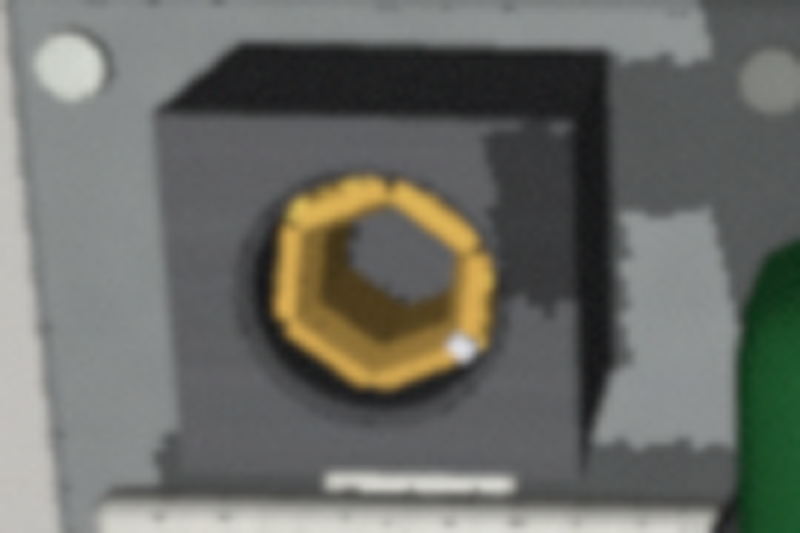

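```bash
python3 - <<'E'
from h import *
c=cam('wrist'); k=135/800
def P(x,y,z): return ray('wrist',130+x*k,160+y*k,z,c)
ce=P(383,283,.053); print('centre',ce)
m=P(462,347,.053); d=m-ce; print('mark',m,np.linalg.norm(d),np.degrees(np.arctan2(d[1],d[0])))
for v in [(383,390),(470,345),(487,250),(386,182),(288,215),(280,325)]:
    d=P(*v,.053)-ce; print(v,np.linalg.norm(d).round(4),np.degrees(np.arctan2(d[1],d[0])).round(1))
L=P(158,112,.058);Rr=P(574,122,.058); d=Rr-L; print('boss',L,Rr,np.linalg.norm(d),np.degrees(np.arctan2(d[1],d[0]))-90, (L+Rr)/2)
for p in [(70,68),(772,80)]: print(P(*p,.014))
print(proj('top',[ce]),proj('scene',[ce]))
a=cv2.imread('pics/t5.png'); 
for f,x0,y0,w in (('t5.png',265,222,32),('s5.png',262,224,32)):
    a=cv2.imread('pics/'+f); cv2.imwrite('pics/z'+f,cv2.resize(a[y0:y0+w,x0:x0+w],(500,500),interpolation=cv2.INTER_CUBIC))
E
```

```text
centre [0.49360262 0.04879622 0.053     ]
mark [0.50504614 0.05710165 0.053     ] 0.014139809989208146 35.97124271623404
(383, 390) 0.0161 -15.7
(470, 345) 0.0148 39.8
(487, 250) 0.0155 96.5
(386, 182) 0.0147 162.7
(288, 215) 0.0159 -140.3
(280, 325) 0.0162 -78.9
boss [0.46278561 0.02743215 0.058     ] [0.47529831 0.08148504 0.058     ] 0.055482270466795075 -13.033809519337765 [0.46904196 0.0544586  0.058     ]
[ 4.61796305e-01 -2.51164378e-04  1.40000000e-02]
[0.48523499 0.10447754 0.014     ]
[[280.44099662 234.2193967 ]] [[276.55667233 236.38224572]]
```

View pics/zt5.png

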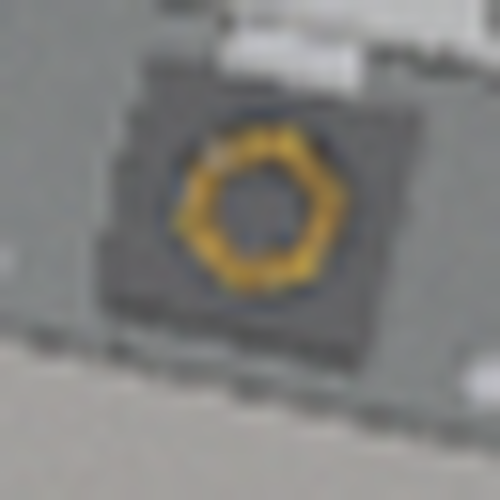

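View pics/zs5.png

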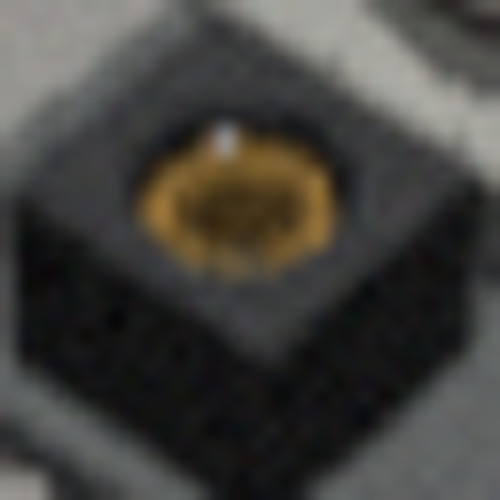

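Screw hex corners come out at about 40.7° mod 60, with the mark at 36–40°. The leveller yaw is about -12.8°, so the screw starts near -53° (-0.93 rad). Next I'll go over the screw and align the key at -19.3°.

```bash
python3 -m pendant '-1 -17 5 0 0;-1 -25 8 0 0;-1 -25.5 7.5 0 0;-1 0 0 10 4;-1 0 0 10 3.6;-1 0 0 10 0;-1 0 0 10 0;-1 0 0 0 0;-1 0 0 0 0;-1 0 0 0 0'
python3 - <<'E'
from h import *
s=robot.observe(); R=s['tcp_rot'];print(s['tcp_pos'],np.degrees(np.arctan2(R[1][0],R[0][0]))-90)
green('top','t7.png',.17)
im=snap('scene','s7.png'); cv2.imwrite('pics/s7c.png',cv2.resize(im[170:260,220:340,::-1],(800,600),interpolation=cv2.INTER_CUBIC))
snap('wrist','w7.png')
E
```

```text
clock: 5.63
tcp_pos: [0.4964, 0.0484, 0.236]
tcp_rot: [[0.328, 0.945, 0.0], [0.945, -0.328, 0.0], [0.0, 0.0, -1.0]]
wrist_force: [0.4, 0.7, -1.2]
width: 0.0149
[0.49642068 0.04840356 0.23599548] -19.118286747396482Traceback (most recent call last):
  File "<stdin>", line 3, in <module>
  File "h.py", line 16, in green
    k,l,st,ce=cv2.connectedComponentsWithStats(m); i=1+np.argmax(st[1:,4])
                                                       ~~~~~~~~~^^^^^^^^^^
    return _wrapfunc(a, 'argmax', axis=axis, out=out, **kwds)
    return bound(*args, **kwds)
ValueError: attempt to get argmax of an empty sequence
```

```bash
python3 - <<'E'
from h import *
im=snap('scene','s7.png'); cv2.imwrite('pics/s7c.png',cv2.resize(im[170:260,220:340,::-1],(800,600),interpolation=cv2.INTER_CUBIC))
snap('wrist','w7.png')
E
```

```text
(no output)
```

View pics/s7c.png

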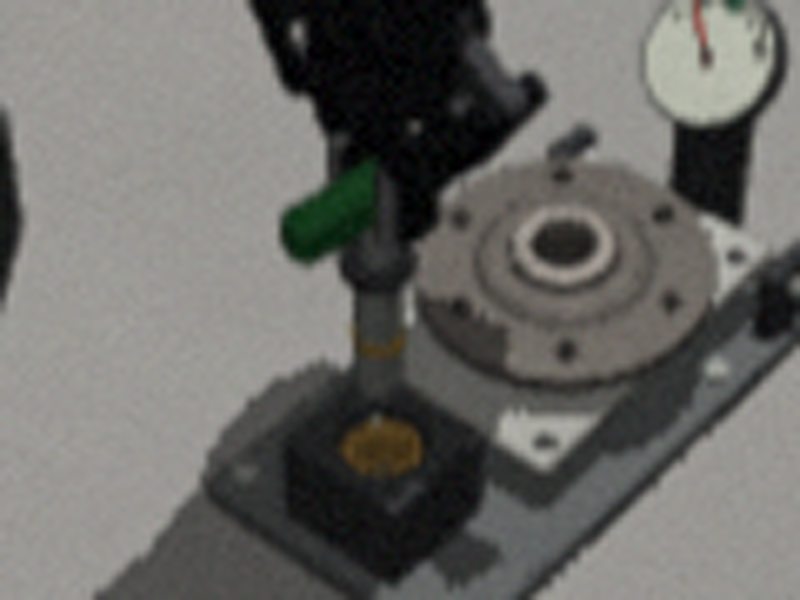

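View pics/w7.png

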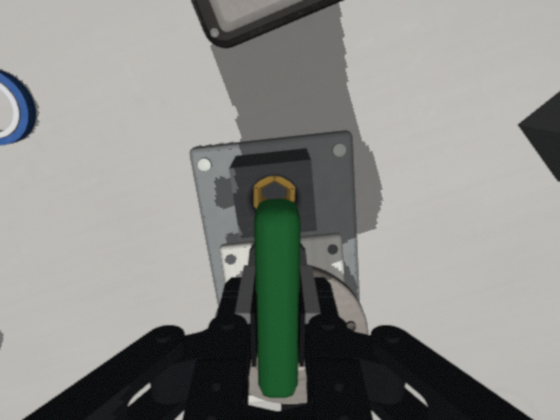

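```bash
cat > ov.py <<'E'
from h import *
def circ(x,y,z,r): 
    a=np.linspace(0,2*np.pi,60); return np.c_[x+r*np.cos(a),y+r*np.sin(a),0*a+z]
def ov(f,x0,y0,w,h,S,sx,sy,kx,ky,tz,out):
    a=cv2.imread('pics/'+f)[y0:y0+h,x0:x0+w]; a=cv2.resize(a,(int(w*S),int(h*S)),interpolation=cv2.INTER_CUBIC)
    a=cv2.convertScaleAbs(a,alpha=1.6)
    c=cam('scene')
    def d(P,col): 
        q=(proj('scene',P,c)-[x0,y0]+.5)*S; cv2.polylines(a,[np.round(q).astype(int)],False,col,1)
    d(circ(sx,sy,.053,.0145),(255,0,255)); d(circ(sx,sy,.058,.017),(255,255,0))
    d(circ(kx,ky,tz,.0055),(0,0,255)); d(circ(kx,ky,tz+.028,.0095),(0,255,255)); d(circ(kx,ky,tz+.062,.014),(0,255,0)); d([[kx,ky,tz],[kx,ky,tz+.1]],(0,0,255))
    cv2.imwrite('pics/'+out,a)
E
python3 - <<'E'
from ov import *
ov('s7.png',250,180,70,70,8.5,.4936,.0488,.4943,.0493,.082,'o7.png')
E
```

```text
(no output)
```

View pics/o7.png

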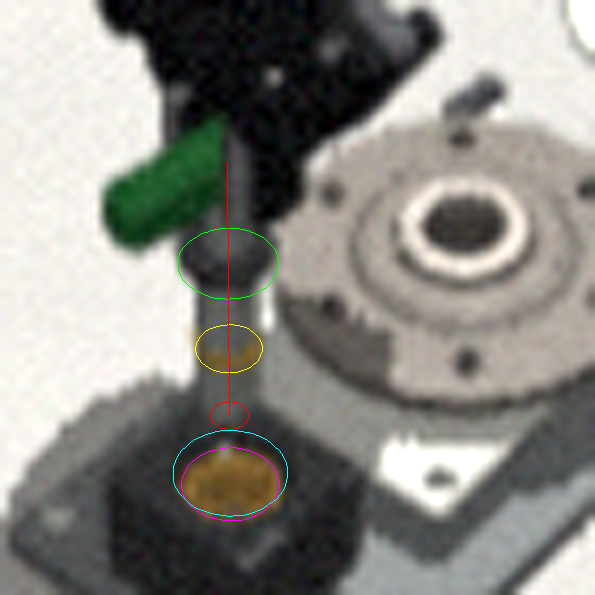

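The overlay shows the key axis and the screw agreeing to about 0.5 mm. I'll descend in stages and watch the force.

```bash
python3 -m pendant '-1 0 0 10 0;-1 0 0 10 0;-1 0 0 6 0;-1 0 0 4 0;-1 0 0 0 0'; python3 -m pendant '-1 0 0 4 0;-1 0 0 4 0;-1 0 0 0 0'
```

```text
clock: 6.2
tcp_pos: [0.4953, 0.0479, 0.2044]
tcp_rot: [[0.329, 0.944, -0.003], [0.944, -0.329, 0.0], [-0.001, -0.003, -1.0]]
wrist_force: [-0.2, 0.4, -2.2]
width: 0.0153
clock: 6.45
tcp_pos: [0.496, 0.0478, 0.1972]
tcp_rot: [[0.329, 0.944, -0.001], [0.944, -0.329, -0.0], [-0.0, -0.001, -1.0]]
wrist_force: [-1.0, -0.3, -3.3]
width: 0.015
```

```bash
python3 -m pendant '-1 0 0 3 0;-1 0 0 2 0;-1 0 0 0 0'; python3 -m pendant '-1 0 0 3 0;-1 0 0 2 0;-1 0 0 0 0'
python3 - <<'E'
from h import *
s=robot.observe(); p=s['tcp_pos'];print(p,s['ft_torque'])
snap('scene','s8.png')
from ov import *
ov('s8.png',250,180,70,70,8.5,.4936,.0488,.494,.0485,p[2]-.154,'o8.png')
E
```

```text
clock: 6.7
tcp_pos: [0.4959, 0.0475, 0.1925]
tcp_rot: [[0.329, 0.944, -0.001], [0.944, -0.329, -0.001], [-0.001, -0.0, -1.0]]
wrist_force: [-0.2, -2.9, -2.1]
width: 0.0152
clock: 6.95
tcp_pos: [0.4959, 0.0476, 0.1874]
tcp_rot: [[0.329, 0.944, -0.001], [0.944, -0.329, -0.001], [-0.001, -0.001, -1.0]]
wrist_force: [-1.9, -3.0, -2.6]
width: 0.0148
[0.49588191 0.0475819  0.18739054] [-0.87833318  0.252474    0.00787451]
```

View pics/o8.png

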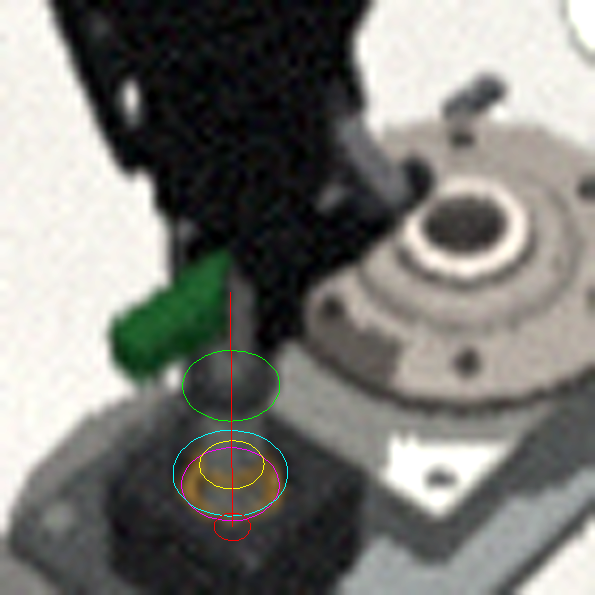

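```bash
python3 -m pendant '-1 -0.4 0 2 0;-1 0 0 1.5 0;-1 0 0 0 0;-1 0 0 0 0'; python3 -m pendant '-1 0 0 1 0;-1 0 0 0 0'
```

```text
clock: 7.33
tcp_pos: [0.496, 0.0474, 0.1842]
tcp_rot: [[0.329, 0.944, -0.0], [0.944, -0.329, -0.0], [-0.0, -0.0, -1.0]]
wrist_force: [-2.1, -3.8, -3.2]
width: 0.0152
clock: 7.5
tcp_pos: [0.4963, 0.0474, 0.1838]
tcp_rot: [[0.329, 0.944, 0.001], [0.944, -0.329, -0.0], [-0.0, 0.001, -1.0]]
wrist_force: [-2.1, -4.3, 2.6]
width: 0.0151
```

```bash
python3 -m pendant '-1 0 0 1 0;-1 0 0 0 0;-1 0 0 0 0;-1 0 0 0 0'
python3 - <<'E'
from h import *
s=robot.observe(); p=s['tcp_pos'];print(p,s['ft_torque'],s['wrist_force'])
im=snap('scene','s9.png'); cv2.imwrite('pics/s9c.png',cv2.convertScaleAbs(cv2.resize(im[180:260,250:350,::-1],(800,640),interpolation=cv2.INTER_CUBIC),alpha=1.6))
snap('wrist','w9.png')
E
```

```text
clock: 7.83
tcp_pos: [0.4966, 0.0474, 0.1837]
tcp_rot: [[0.329, 0.944, 0.002], [0.944, -0.329, -0.001], [-0.0, 0.002, -1.0]]
wrist_force: [-3.2, -4.1, 9.9]
width: 0.015
[0.4966274  0.04736634 0.18371635] [-1.06994654  1.09556802 -0.00420176] [-3.24923308 -4.12813001  9.87114504]
```

View pics/s9c.png

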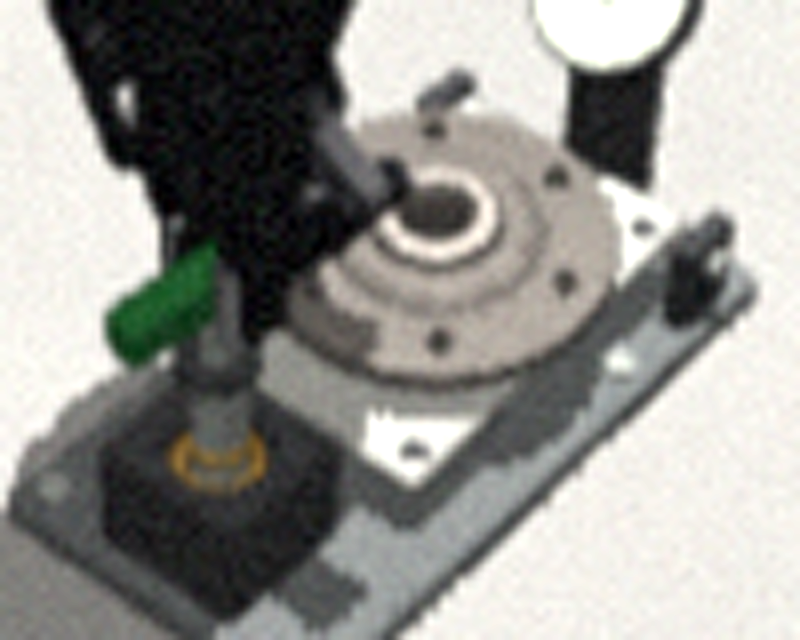

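View pics/w9.png

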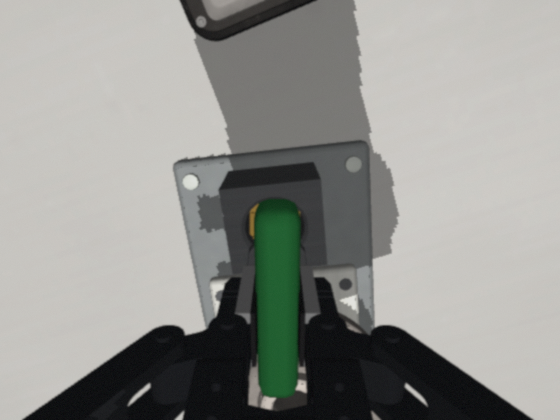

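```bash
python3 - <<'E'
from h import *
from ov import *
ov('s9.png',262,215,30,30,20,.4936,.0488,.4943,.0485,.030,'o9.png')
a=cv2.imread('pics/s9.png')[215:245,262:292]; cv2.imwrite('pics/r9.png',cv2.convertScaleAbs(cv2.resize(a,(600,600),interpolation=cv2.INTER_CUBIC),alpha=2))
E
```

```text
(no output)
```

View pics/o9.png

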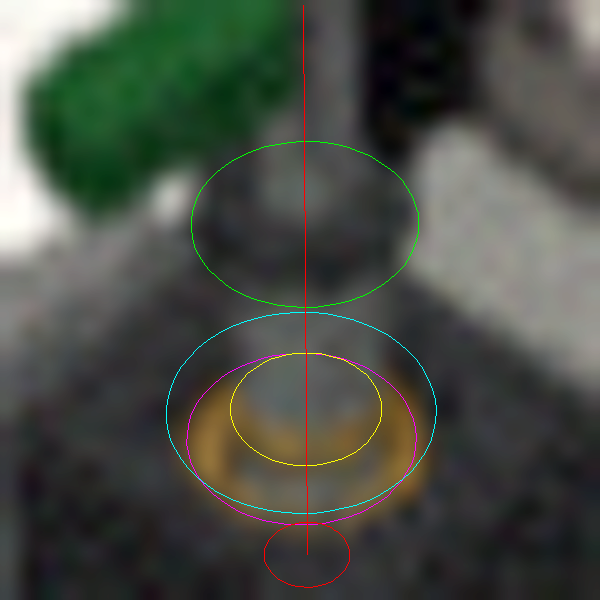

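View pics/r9.png

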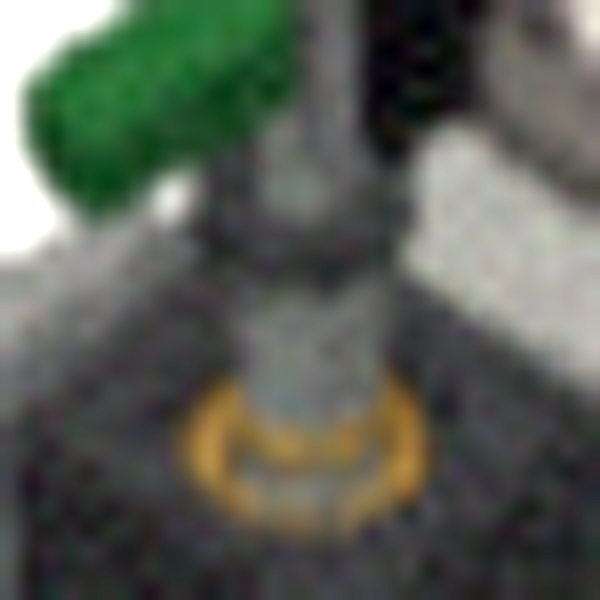

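The key is home: TCP z .1837 puts the tip at z≈.030, the yellow ring's lower edge is at the boss top, and the floor takes 10 N. I'll turn clockwise about the key axis, which sits about 2.6 mm off the TCP in tool y.

```bash
python3 -m pendant '-1 -0.23 0 0 5;-1 -0.23 0 0 5;-1 -0.23 0 0 5;-1 -0.23 0 0 5;-1 0 0 0 0'; python3 -m pendant '-1 -0.23 0 0 5;-1 -0.23 0 0 5;-1 -0.23 0 0 5;-1 -0.23 0 0 5;-1 -0.23 0 0 5;-1 -0.23 0 0 5;-1 0 0 0 0;-1 0 0 0 0'
cat > dial.py <<'E'
import sys
from h import *
n=sys.argv[1]
s=robot.observe(); R=s['tcp_rot'];print(s['tcp_pos'],'key ang',np.degrees(np.arctan2(R[1][0],R[0][0]))-90,s['wrist_force'],s['ft_torque'])
im=snap('scene','s%s.png'%n); t=snap('top','t%s.png'%n)
a=cv2.resize(im[160:205,305:350,::-1],(400,400),interpolation=cv2.INTER_CUBIC)
b=cv2.resize(t[155:185,280:315,::-1],(466,400),interpolation=cv2.INTER_CUBIC)[:,:400]
cv2.imwrite('pics/d%s.png'%n,cv2.convertScaleAbs(np.hstack([a,b]),alpha=1.3))
E
python3 dial.py 10
```

```text
clock: 8.35
tcp_pos: [0.4958, 0.0462, 0.1837]
tcp_rot: [[0.634, 0.773, 0.001], [0.773, -0.634, -0.002], [-0.001, 0.002, -1.0]]
wrist_force: [-4.6, -4.7, 12.0]
width: 0.0152
clock: 9.02
tcp_pos: [0.4946, 0.0453, 0.1837]
tcp_rot: [[0.935, 0.355, 0.001], [0.355, -0.935, -0.002], [-0.0, 0.002, -1.0]]
wrist_force: [-4.9, -5.2, 12.3]
width: 0.0152
[0.49456692 0.04532482 0.18373009] key ang -69.22040804579558 [-4.85351896 -5.21993394 12.32319371] [-1.46325733  1.51866768  0.03545663]
```

View pics/d10.png

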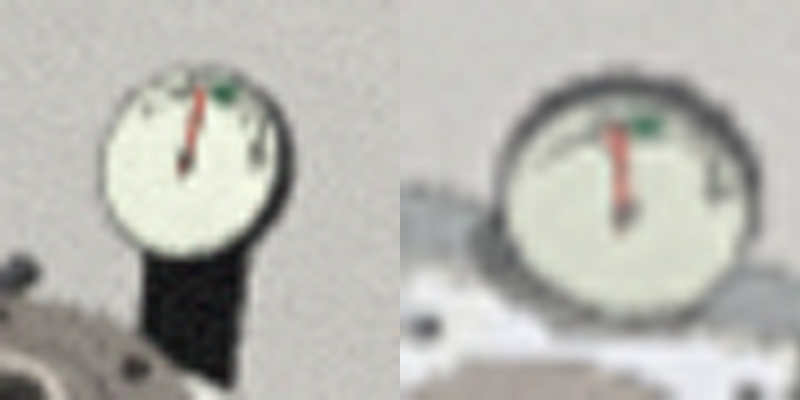

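```bash
cat > ang.py <<'E'
from h import *
yaw=np.radians(-12.8); lx=np.array([np.cos(yaw),np.sin(yaw),0]); ly=np.array([-np.sin(yaw),np.cos(yaw),0]); z=np.array([0,0,1.])
up=(lx+z)/2**.5; rt=-ly; nrm=np.cross(rt,up)
p0=np.array([.4936,.0488,0])+lx*.2+z*.1
def ang(n,pv,pts):
    K,R,t,m=cam(n); o=-R.T@t
    def X(u,v):
        d=R.T@np.linalg.solve(K,[u,v,1]); return o+d*((p0-o)@nrm)/(d@nrm)
    q=X(*pv)
    for p in pts:
        d=X(*p)-q; print(n,p,'len %.1f mm ang %.3f rad'%(1e3*np.linalg.norm(d),np.arctan2(d@rt,d@up)))
def sc(x,y): return (305+x*.1125-.44,160+y*.1125-.44)
def tp(x,y): return (280+x*.075-.46,155+y*.075-.46)
E
python3 - <<'E'
from ang import *
ang('scene',sc(185,163),[sc(201,92),sc(225,93)])
ang('top',tp(224,213),[tp(214,127),tp(247,125)])
E
```

```text
scene (327.1725, 169.91) len 22.3 mm ang -0.300 rad
scene (329.8725, 170.0225) len 24.3 mm ang 0.026 rad
top (295.59000000000003, 164.065) len 23.1 mm ang -0.297 rad
top (298.065, 163.915) len 24.6 mm ang 0.019 rad
```

The needle reads -0.31 rad against the green centre, so the screw is at about -21°. Turning further.

```bash
python3 -m pendant '-1 -0.23 0 0 5;-1 -0.23 0 0 5;-1 -0.23 0 0 5;-1 -0.15 0 0 4;-1 0 0 0 0;-1 0 0 0 0'
python3 dial.py 11
```

```text
clock: 9.62
tcp_pos: [0.4936, 0.0451, 0.1837]
tcp_rot: [[1.0, 0.031, 0.0], [0.031, -1.0, -0.002], [0.0, 0.002, -1.0]]
wrist_force: [-5.5, -5.9, 12.4]
width: 0.015
[0.49364702 0.04512717 0.183734  ] key ang -88.21991723558388 [-5.49010731 -5.85261889 12.36913285] [-1.42960998e+00  1.64264408e+00 -1.28574146e-03]
```

View pics/d11.png

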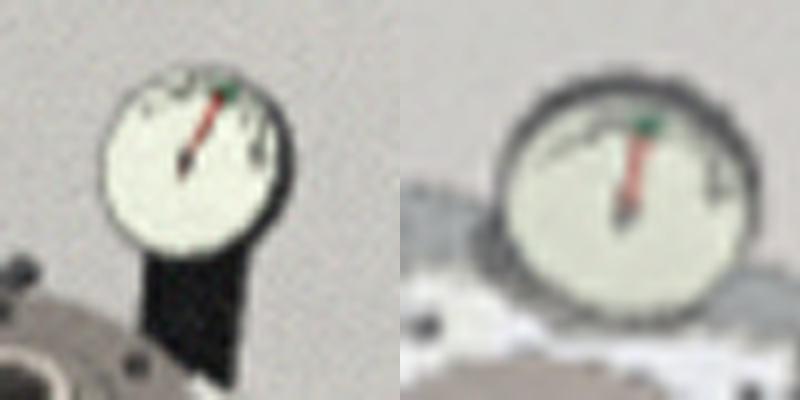

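```bash
python3 - <<'E'
from ang import *
ang('scene',sc(185,163),[sc(221,94),sc(228,90)])
ang('top',tp(224,213),[tp(242,130),tp(247,125)])
E
```

```text
scene (329.4225, 170.135) len 23.5 mm ang -0.016 rad
scene (330.21, 169.685) len 25.6 mm ang 0.041 rad
top (297.69, 164.29) len 23.0 mm ang -0.016 rad
top (298.065, 163.915) len 24.6 mm ang 0.019 rad
```

The needle is within 0.03 rad of the middle. I'll add 2°, unload the contact forces, then release.

```bash
python3 -m pendant '-1 -0.1 0 0 2;-1 0 0 0 0;-1 -0.6 0.6 -1 0;-1 0 0 0 0;-1 0 0 0 0'
python3 dial.py 12
```

```text
clock: 10.13
tcp_pos: [0.4931, 0.0448, 0.1838]
tcp_rot: [[1.0, -0.004, 0.0], [-0.004, -1.0, -0.001], [0.0, 0.001, -1.0]]
wrist_force: [-3.3, -4.4, 5.8]
width: 0.0154
[0.49308036 0.04481032 0.18384002] key ang -90.20309944622495 [-3.32851045 -4.4426532   5.81977137] [-1.30222364  0.94931862  0.05821631]
```

View pics/d12.png

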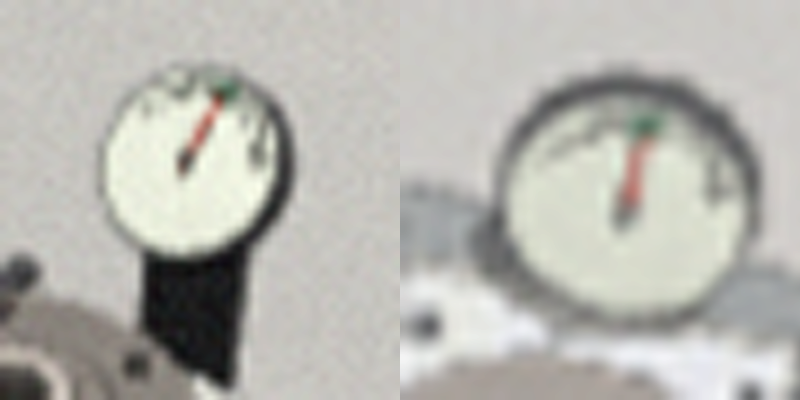

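```bash
python3 -m pendant '-1 -0.4 0.4 -0.4 0;-1 0 0 0 0;-1 0 0 0 0;-0.4 0 0 0 0;-0.2 0 0 0 0;0 0 0 0 0;0.1 0 0 0 0;0.1 0 0 0 0;0.1 0 0 0 0'
python3 dial.py 13; python3 - <<'E'
from h import *
im=cv2.imread('pics/s13.png'); cv2.imwrite('pics/s13c.png',cv2.convertScaleAbs(cv2.resize(im[170:260,240:360],(800,600),interpolation=cv2.INTER_CUBIC),alpha=1.5))
snap('wrist','w13.png')
E
```

```text
clock: 10.98
tcp_pos: [0.4928, 0.0449, 0.1838]
tcp_rot: [[1.0, -0.003, 0.0], [-0.003, -1.0, 0.001], [0.0, -0.001, -1.0]]
wrist_force: [-0.5, 0.9, 0.8]
width: 0.0468
[0.49279405 0.04487036 0.18377103] key ang -90.19552997192082 [-0.51255421  0.86071218  0.75007668] [0.02575461 0.02387086 0.0037554 ]
```

View pics/s13c.png

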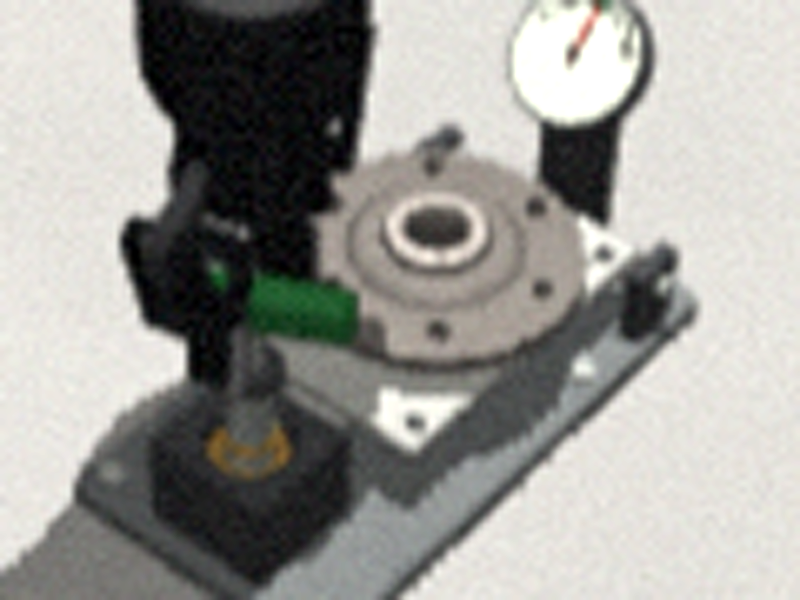

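View pics/w13.png

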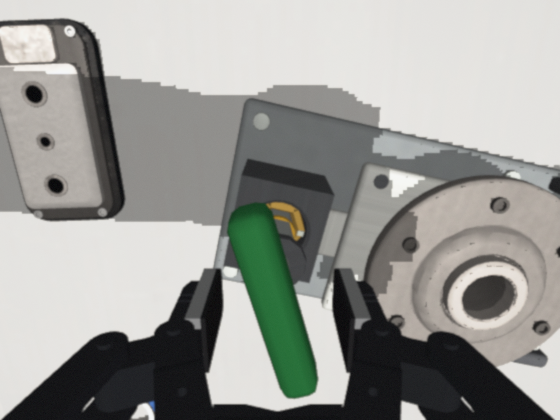

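Released. The bar turned in the free play but the needle is still on the mark, so I'm retreating straight up.

```bash
python3 -m pendant '0.1 0 0 -10 0;0.1 0 0 -20 0;0.1 0 0 -30 0;0.1 0 0 -35 0;0.1 0 0 -35 0;0.1 -25 0 -10 0;0.1 -35 0 0 0;0.1 -35 0 0 0;0.1 0 0 0 0;0.1 0 0 0 0'
python3 dial.py 14; python3 - <<'E'
from h import *
im=cv2.imread('pics/s14.png'); cv2.imwrite('pics/s14c.png',cv2.convertScaleAbs(cv2.resize(im[170:260,240:360],(800,600),interpolation=cv2.INTER_CUBIC),alpha=1.5))
snap('wrist','w14.png')
from ov import *
ov('s14.png',250,180,70,70,8.5,.4936,.0488,.4936,.0488,.030,'o14.png')
E
```

```text
clock: 11.97
tcp_pos: [0.3962, 0.0451, 0.3247]
tcp_rot: [[1.0, -0.004, 0.001], [-0.004, -1.0, 0.0], [0.001, -0.0, -1.0]]
wrist_force: [0.7, -0.5, 0.4]
width: 0.047
[0.39624848 0.0451475  0.32469827] key ang -90.2029128851838 [ 0.74781774 -0.52256438  0.37529708] [-0.02624299 -0.07209393  0.02059285]
```

View pics/d14.png

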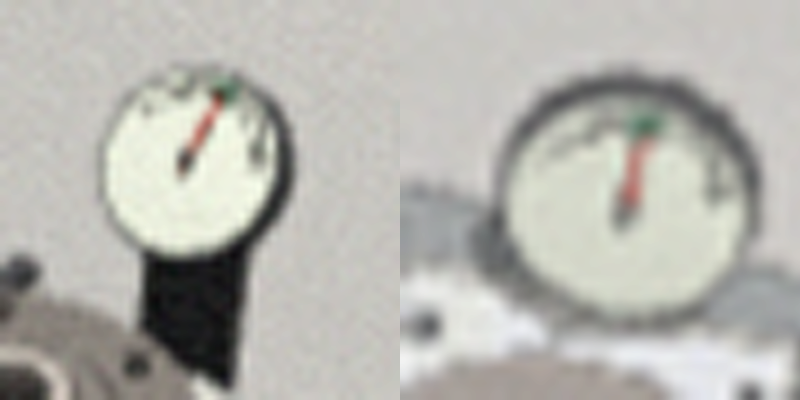

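View pics/o14.png

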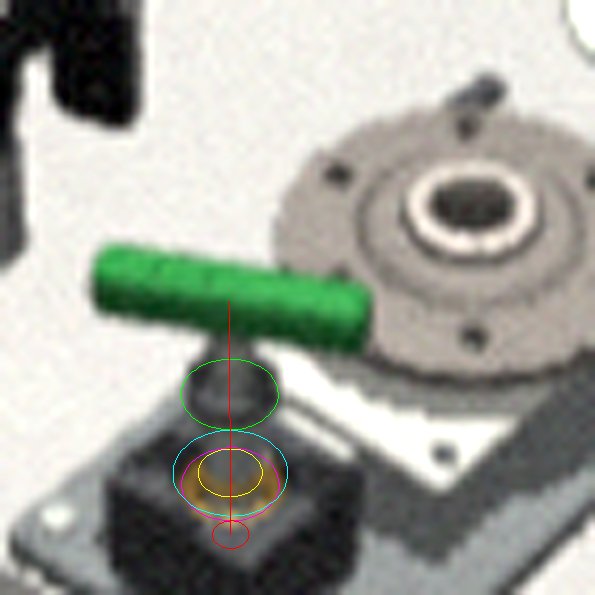

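View pics/w14.png

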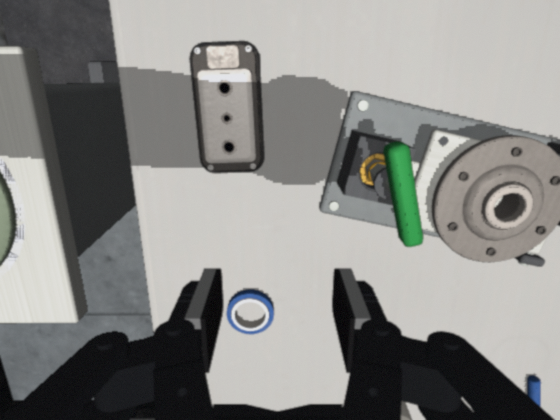

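The overlay shows the key upright and home: collar and axis match the z = 0.030 tip model to within about 1 mm. The needle is on the green middle, and the cassette and tape are untouched. Handing in.

```bash
python3 - <<'E'
from h import *
a=cv2.imread('pics/top0.png');b=cv2.imread('pics/t14.png')
for n,(x,y) in dict(jar=(387,220),tape=(338,275)).items(): print(n,cv2.absdiff(a,b)[y-15:y+15,x-15:x+15].mean())
print(robot.observe()['clock'],robot.job_done())
E
```

```text
jar 1.8644444444444443
tape 1.5192592592592593
the job is handed in; nothing more can be done
12.1167 None
```

I took the green key from its stand and pushed it fully home in the brass screw before any turning. I then turned the screw clockwise until the platform was level, released the key, retreated and handed the job in at 12.1 s. No verdict is reported, so the checks below are my own.

- **Key home before turning:** the tip was at z ≈ 0.030 m with about 10 N on the socket floor. The lower edge of the yellow ring was at the boss top.
- **Dial:** before my last 2° correction the needle measured within about 0.03 rad of the green mark's centre. In the last pictures, after release, it is on the middle of the mark.
- **Key after release:** the camera overlay shows it upright, with its collar and axis matching a fully home key to about 1 mm. The bar swung about 15° when I let go, within the socket's play, and the needle did not move.
- **Bystanders:** the jar and tape roll show no change in the top view. I checked the cassette only by eye, and it looks untouched.
- **Disagreements:** the top camera put the key about 3 mm and the screw about 6 mm away from where the wrist camera did. I aligned by the wrist and scene views. Before the last turns the key led the screw by about 18° by my estimate, more than the stated 10° of play. I put this down to error in my angle readings and steered by the dial instead.

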